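# Shut and fasten the storage box

## Task

Press the lid of the white storage box down until it is fully shut, then swing the fastener lever on its front round over the lid, up over its cam to the end stop, where it drops part way into the notch, and press its knob down until the lever sits fully home. Work gently: do not force the lever against its stop or bear down hard on it or on the lid, and leave the salt shaker, the spice jar and the tumbler beside the box standing where they are.

Things in the scene. Friction and masses are not known exactly. Their poses are not given: they have to be found in the camera images.
- storage_box: White open-topped storage box fixed on the worktop, 160 (x) x 220 (y) x 86 mm high without its lid. Origin: centre of its underside. -x is its front (towards the robot), +y its left, z up.
- lid: White lid plate 170 x 224 x 8 mm, hinged along the box's back rim. Origin on the hinge line, at x = +84, y = 0, z = 90 mm of the box frame; the plate runs to its -x. It stands ajar, 0.4 to 0.7 rad, on a stiff hinge that holds it wherever it is left; 1 to 3 N down near its front edge moves it. Shut, its top is at z = 98 mm of the box frame and it bears on a firm rubber seal that gives 1 to 3 mm.
- lid_front (a point): Middle of the upper front edge of the lid. In the box frame it is at x = -86, y = 0, z = 98 mm when the lid is shut, and higher while it is ajar.
- lever_axis (a point): Point on the lever's upright turning axis, in front of the box, at x = -117, y = 0, z = 78.5 mm of the box frame, level with the notch floor; axes parallel to the box's. A pin under the lever rides on a steel cam round this axis: a climb of 7 mm, a flat top, then the notch, 12 mm below that top, whose far wall is a higher end stop on hard rubber (6 N per mm at the knob). With the lid not shut the lever cannot pass over it.
- lever: The lever: steel bar 12 mm wide, 8 mm thick, with a knob on its end. Its +y axis points from the turning axis to the knob. It starts 0 to 0.2 rad clockwise (seen from above) of the box's +y and is turned clockwise until about along the box's +x, over the lid (1.65 rad; climb, notch and stop differ by up to 0.3 rad either way per box: feel for them). It climbs from about 0.7 to 1.2 rad; 2 to 3 N at the knob.
- knob_top (a point): Centre of the top of the round black knob, 18 mm in diameter, top 24 mm above the bar, 68 mm from the axis. Its height above lever_axis: 58 mm at the start, 65 on top of the cam; over the notch (0.09 rad of play) the stiff lever drops of itself to about 60; then it must be pressed down, 3 to 5 N, to the rigid notch floor: 53 mm. It stays there when let go. It can be so low nowhere else.
- salt_shaker: Salt shaker, 44 mm wide, 90 mm tall, standing to the left of the box. Origin: centre of its underside, z up. Bystander.
- spice_jar: Spice jar with a green cap, 46 mm wide, 106 mm tall, standing to the right of the box. Origin: centre of its underside, z up. Bystander.
- tumbler: Clear drinking glass, 81 mm wide, 91 mm tall, standing to the right of the box, farther back. Origin: centre of its underside, z up. Bystander.

How it is judged:
On the way, in this order (a step that is already met when the one before it is completed fails the run):
1. the lid is shut: its front edge within 4 mm of its lowest height (z of lid_front in the frame of storage_box below 0.102 m), for 0.2 s.
2. the lever rides up on its cam (knob at least 4 mm higher than at the start) with the lid shut (z of knob_top in the frame of lever_axis above 0.062 m and z of lid_front in the frame of storage_box below 0.102 m).
3. the lever has gone down fully home in the notch (z of knob_top in the frame of lever_axis below 0.055 m and x of knob_top in the frame of lever_axis above 0.05 m), for 0.2 s.
At the end, for the whole second after the job is handed in: The lid is shut (front edge within 4 mm of its lowest height) and the lever points over the lid and sits on the floor of its notch (within 2 mm) (all of step 3 and z of lid_front in the frame of storage_box below 0.102 m); the robot touches nothing.
It fails at once if the lever is forced: more than 20 N between it and the robot (contact force between any of the fingers, the arm and lever above 20 N).
It fails at once if the lid is forced: more than 25 N between it and the robot (contact force between any of the fingers, the arm and lid above 25 N).
It fails at once if a bystander is moved more than 25 mm or tipped more than 0.3 rad (distance of any of salt_shaker, spice_jar, tumbler from where it was at the start of the episode above 0.025 m or angle between any of salt_shaker, spice_jar, tumbler's own z axis and vertical above 0.3 rad).
It also fails if it takes over 72 s, if anything falls off the work surface, if the arm or the gripper's body presses on something with over 40 N, if the wrist force passes 120 N, or if a joint passes its speed limit or range.

## Robot

A 6-joint arm with a two-finger parallel gripper is mounted at the origin on a cart in front of the work surface, level with it; the furniture and walls round the work are solid. World frame = base frame: x ahead of the robot, y to its left, z up, the work surface at z = 0. Lengths are in m, angles in rad, forces in N, time in s.
With the tool pointing down it reaches from about 0.225 to 0.875 m from the base axis. Payload 3.4 kg.
Tool frame: the origin (TCP) lies between the finger pads; the fingertips stand 25 mm ahead of it and the grasp point (between the pads) lies 6 mm ahead of it (manip.tips_ahead is the distance from the TCP to the fingertips, in m); z points along the fingers, x is the direction in which the jaws open and shut, and the axes are right-handed (so a half turn about z gives the same grasp; the last joint's range is limited). The gripper opens to 85 mm and grips with 20 to 120 N. Pads are 22 mm wide; open, the fingers measure 114 mm over their backs; the gripper's body (76 mm by 85 mm) begins 54 mm behind the grasp point. The pads swing forward as they close: fully open they stand 13 mm farther back than shut.
Start: joints at [-1.283, 0.276, 1.505, -0, 1.361, -0.121], TCP at [0.229, -0.528, 0.256] pointing down, gripper open.
Joint ranges: [-2.89, 2.89], [-0.75, 2.08], [0.22, 2.7], [-1.18, 4.32], [0.11, 2.71], [-2.7, 2.7]. Speed limits (rad/s): [2.57, 2.57, 3.14, 3.14, 3.14, 3.14].

## Interface

Orientations are given as a unit quaternion [w, x, y, z].
In Python, from rig import manip gives the robot as it stands. The module is installed in compiled form; this text tells all that it offers.
- The arm moves only by the tool send_rows, never from a script. Its argument "plan" is a list of rows, each an object with "linear": the shift along the tool's x, y, z in m, a list of three; "delta_rot": the turn, a rotation vector about the tool's x, y, z in degrees, a list of three; "fingers": the finger opening in m, from 0 to 0.0854. A call has 1 to 12 rows; each row shifts and turns the pose as measured when the row begins, along the tool's axes as they then stand; what a row does not reach is not made up. A row lasts 1/12 s, in which the tool goes at most 41.7 mm and 7.16 degrees, less where a joint would pass 70% of its speed; a pose out of reach is approached as far as the arm can. A call with a gripper value outside its range is refused whole. The fingers move at their own pace and stop on an object; "force" is the grip in N (left out, the last holds). Time passes only in rows, so rows that do not move let the fingers close. It gives the time, the measured TCP pose, the force and the opening at its end, in the units of the state.
- manip.get_state(): the state, without advancing time (a new reading comes with each control period).
- manip.get_image(name): name is "scene" or "top"; returns the picture (480x640x3 uint8, red, green, blue); there is no depth.
- manip.camera_info(name): a dict with "K" (3x3 intrinsics, pixels), "rvec" (rotation vector, rad) and "tvec" (3), from world to camera coordinates, as OpenCV has them. Camera axes: x right, y down, z forward; pixel columns grow to the right and rows downward; lengths in m; the calibration is good to about 2 mm. A picture is of the moment at which its call begins. camera_info takes no time and is no camera call.
- manip.sign_off(): hands the job in, once; it reports no verdict.
Trained networks look in the newest picture that a camera, given by its name, has taken for a name from the list of things; names that differ only in an ending like _2 or _b are one class to them, and where a whole thing is asked for, a point or a joint stands for the part that bears it (a point fixed in the world has none). Each returns a list of dicts, best first, with "p" (0 to 1); they miss things now and then, are a little off and sometimes report something else, mostly with a low value. They report only what shows in the picture. A call takes as long as a camera call.
- manip.find_in(thing, camera): "extent" ([left, top, right, bottom] in pixels, round what is visible of it).
- manip.masks_of(thing, camera): "pixels" (480x640 bool, what is visible of it) and "extent" ([left, top, right, bottom] in pixels, round what is visible of it).
The state is a dict: "clock": time; "qpos": joint angles; "qd": joint speeds; "effort": joint torques, N m; "position": TCP position; "ee_rot": TCP orientation; "contact_force": force on the tool from outside, world axes, zero at the start; "moment": the same for the moment, N m; "width": finger opening in m.
Only numpy, scipy, OpenCV 4.12 (cv2) and the standard library are available. Lean on these libraries where they do the work, as an engineer would, in place of code of your own. Each camera call takes 0.05 s, during which the arm holds its last target. There are 200 camera calls.

## Working session

There is one attempt and no reset: what is moved stays moved. The work goes in short steps, Python scripts to look and compute and a tool call to move; the robot and the scene stay as the last step left them, time stands still between calls to the robot, and variables do not carry over. Pictures are saved under pics/ and viewed, about 8 in all and at most 12, crops included, and the job is handed in when it is done.

Besides the shell and the picture viewer there is one more tool, called after ">>>" as name(argument=value, ...) on one line, values as JSON. send_rows: Moves the arm, as the interface text tells. Its arguments: {"type":"object","properties":{"plan":{"type":"array","items":{"type":"object","properties":{"linear":{"type":"array","items":{"type":"number"}},"delta_rot":{"type":"array","items":{"type":"number"}},"fingers":{"type":"number"}}}},"force":{"type":"number"}},"required":["plan"]}

```bash
mkdir -p pics
cat > h.py <<'E'
from rig import manip
import numpy as np, cv2
def cam(n):
    c=manip.camera_info(n); return np.array(c["K"]),np.array(c["rvec"],float),np.array(c["tvec"],float)
def ray(n,u,v):
    K,r,t=cam(n); R=cv2.Rodrigues(r)[0]; return -R.T@t, R.T@np.linalg.inv(K)@np.array([u,v,1.])
def onz(n,u,v,z):
    o,d=ray(n,u,v); return o+d*(z-o[2])/d[2]
def proj(n,P):
    K,r,t=cam(n); return cv2.projectPoints(np.array(P,float).reshape(-1,3),r,t,K,None)[0].reshape(-1,2)
E
python3 - <<'E'
from h import *
for n in("scene","top"):
    im=manip.get_image(n); cv2.imwrite(f"pics/{n}0.png",im[...,::-1])
    print(n,(ray(n,320,240)))
    for t in("storage_box","lid","lever","knob_top","salt_shaker","spice_jar","tumbler"):
        print(t,[(np.round(d["extent"]),round(d["p"],2)) for d in manip.find_in(t,n)[:2]])
print(manip.get_state())
E
```

```text
scene (array([0.24042487, 0.46432953, 0.71153737]), array([ 0.48251388, -0.52917117, -0.69828679]))
storage_box [(array([272., 207., 429., 372.]), 0.65)]
lid [(array([274., 205., 396., 314.]), 0.9)]
lever [(array([395., 281., 415., 324.]), 0.67)]
knob_top [(array([392., 281., 417., 326.]), 0.82)]
salt_shaker [(array([304., 357., 330., 404.]), 0.81)]
spice_jar [(array([390., 208., 416., 264.]), 0.8), (array([329., 200., 370., 221.]), 0.34)]
tumbler [(array([330., 201., 367., 219.]), 0.76)]
top (array([0.47516398, 0.02307165, 1.1054007 ]), array([ 0.16489729,  0.03651401, -0.98576489]))
storage_box [(array([263., 218., 396., 359.]), 0.94)]
lid [(array([266., 216., 399., 323.]), 0.83)]
lever [(array([318., 324., 362., 346.]), 0.83)]
knob_top [(array([315., 321., 360., 348.]), 0.68)]
salt_shaker [(array([242., 307., 269., 328.]), 0.6)]
spice_jar [(array([406., 264., 432., 291.]), 0.93)]
tumbler [(array([378., 206., 424., 249.]), 0.95)]
{'clock': 0.8, 'qpos': array([-1.28301578e+00,  2.75860833e-01,  1.50488148e+00,  3.10682169e-05,
        1.36068444e+00, -1.21009029e-01]), 'qd': array([-4.86140693e-05, -1.29516963e-03, -9.08565455e-04,  8.14295066e-04,
       -1.66251370e-03,  7.95682179e-04]), 'effort': array([-1.32489415e-03, -4.16597736e+01, -2.46089244e+01, -3.16186151e-04,
        2.81962011e-04,  2.40987369e-06]), 'position': array([ 0.22857352, -0.52766148,  0.25635776]), 'ee_rot': array([ 4.19659173e-05,  8.35910576e-01, -5.48865650e-01,  7.31477690e-05]), 'contact_force': array([0.14886356, 0.27796242, 0.3686415 ]), 'moment': array([ 0.02069876,  0.00743396, -0.00810571]), 'width': 0.08550102810635843}
```

View pics/scene0.png

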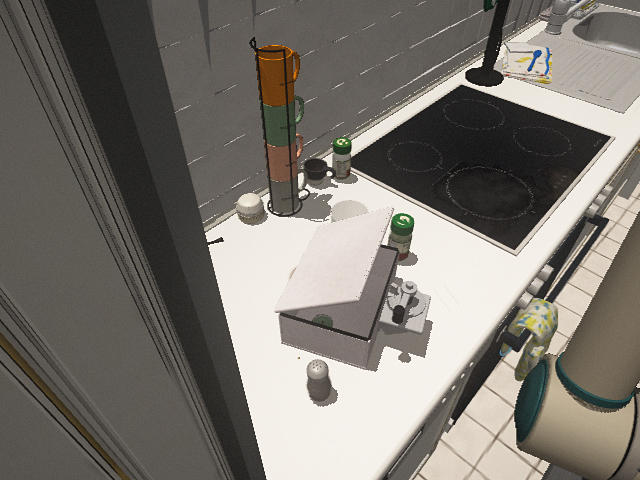

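View pics/top0.png

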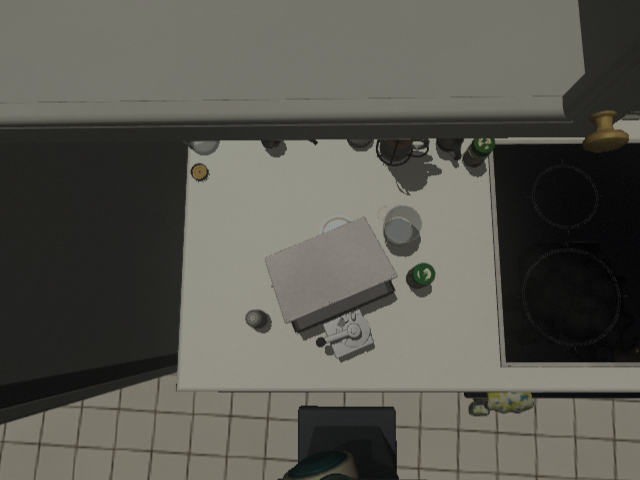

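The scene view shows the lid ajar at about (340,260), the lever and its black knob at (400,305), the shaker at (318,380) and the jar at (402,235). The top view shows the box at about (330,285), the lever pivot at (353,333) and the knob at (321,342). I'll enlarge both to fit the box pose.

Run:
```python
from h import *
a=cv2.imread("pics/top0.png")[205:365,235:435]; cv2.imwrite("pics/t1.png",cv2.resize(a,None,fx=3.7,fy=3.7,interpolation=2))
a=cv2.imread("pics/scene0.png")[200:410,265:445]; cv2.imwrite("pics/s1.png",cv2.resize(a,None,fx=2.8,fy=2.8,interpolation=2))
```

```text
(no output)
```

View pics/t1.png

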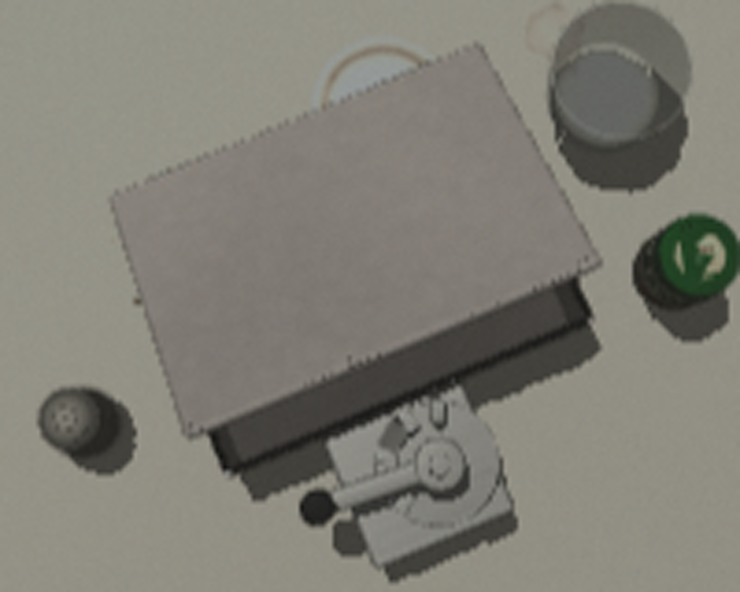

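View pics/s1.png

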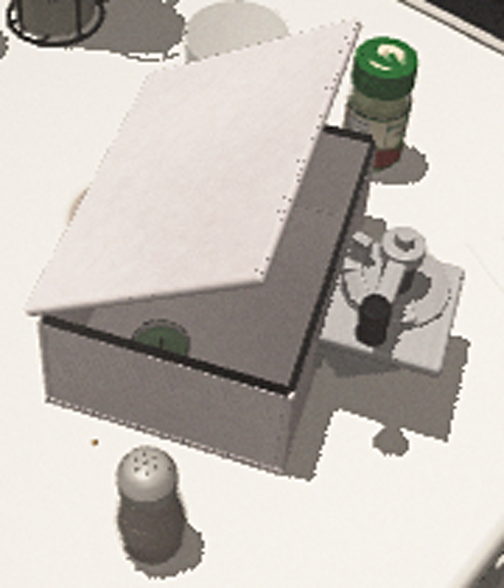

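The crops show the lid's corners, the front rim corners and the knob clearly: in the top crop the knob is at (317,507) and the pivot at (440,465). I'll fit the pose from these.

```bash
cat > fit.py <<'E'
from h import *
from scipy.optimize import least_squares
T=lambda u,v:(u/3.7+235,v/3.7+205); S=lambda u,v:(u/2.8+265,v/2.8+200)
def lidp(x,y,z,a): # rotated up about hinge
    c,s=np.cos(a),np.sin(a); return [.084+c*x+s*z, y, .09-s*x+c*z]
def knob(q,h=.1365): return [-.117+.068*np.sin(q),.068*np.cos(q),h]
obs=[("top",T(110,200),lambda p:lidp(0,.112,.008,p[3])),("top",T(480,45),lambda p:lidp(0,-.112,.008,p[3])),
("top",T(600,265),lambda p:lidp(-.17,-.112,.008,p[3])),("top",T(188,437),lambda p:lidp(-.17,.112,.008,p[3])),
("top",T(225,470),lambda p:[-.08,.11,.088]),("top",T(588,318),lambda p:[-.08,-.11,.088]),("top",T(317,507),lambda p:knob(p[4])),
("scene",S(30,312),lambda p:lidp(0,.112,.008,p[3])),("scene",S(155,72),lambda p:lidp(0,-.112,.008,p[3])),
("scene",S(357,25),lambda p:lidp(-.17,-.112,.008,p[3])),("scene",S(265,280),lambda p:lidp(-.17,.112,.008,p[3])),
("scene",S(280,472),lambda p:[-.08,.11,0]),("scene",S(48,402),lambda p:[.08,.11,0]),("scene",S(292,392),lambda p:[-.08,.11,.088]),
("scene",S(372,140),lambda p:[-.08,-.11,.088]),("scene",S(378,302),lambda p:knob(p[4]))]
def W(p,b):
    c,s=np.cos(p[2]),np.sin(p[2]); b=np.array(b); return np.array([p[0]+c*b[0]-s*b[1],p[1]+s*b[0]+c*b[1],b[2]])
def res(p): return np.concatenate([proj(n,W(p,f(p)))[0]-np.array(uv) for n,uv,f in obs])
if __name__=="__main__":
    r=least_squares(res,[.45,0,.4,.5,.1],loss="soft_l1"); p=r.x
    print("p",p.round(4)); print(res(p).reshape(-1,2).round(1).tolist())
    np.save("p.npy",p)
    print("axis",W(p,[-.117,0,.0785]),"knob",W(p,knob(p[4])),"lidfront",W(p,lidp(-.17,0,.008,p[3])),"shut",W(p,[-.086,0,.098]))
    for n,z,c in(("salt",.09,(254.5,317)),("jar",.106,(423,274)),("tumbler",.091,(402,221))): print(n,onz("top",*c,z))
E
python3 fit.py
```

```text
p [0.5713 0.0387 0.3931 0.5442 0.054 ]
[[-1.1, -2.3], [-0.6, -2.1], [0.7, -0.8], [-0.4, 0.1], [-0.2, 1.4], [2.0, 0.1], [-0.3, -0.3], [-2.6, -1.1], [-1.7, -0.5], [2.6, -1.5], [0.2, 0.9], [1.2, 0.8], [-0.6, -0.7], [0.8, 1.2], [2.7, -0.7], [0.1, 0.7]]
axis [ 0.46322977 -0.00608672  0.0785    ] knob [0.44061523 0.0580427  0.1365    ] lidfront [0.51838102 0.01678136 0.1848659 ] shut [0.49186569 0.00578696 0.098     ]
salt [0.48802481 0.19300397 0.09      ]
jar [ 0.57213608 -0.1463809   0.106     ]
tumbler [ 0.68382057 -0.10937776  0.091     ]
```

```bash
cat >> h.py <<'E'
from scipy.spatial.transform import Rotation as Ro
def rows(pts, p=None, yaw=None):
    """pts: list of (x,y,z,xyaw) TCP waypoints, tool down; prints tool-frame rows"""
    s=manip.get_state(); p=np.array(s["position"]) if p is None else p
    q=s["ee_rot"]; X=Ro.from_quat(np.roll(q,-1)).as_matrix(); yaw=np.arctan2(X[1,0],X[0,0]) if yaw is None else yaw
    for t in pts:
        c,sn=np.cos(yaw),np.sin(yaw); d=np.array(t[:3])-p
        print([round(1e3*(c*d[0]+sn*d[1]),1),round(1e3*(sn*d[0]-c*d[1]),1),round(-1e3*d[2],1)],"mm rot",round(-np.degrees(t[3]-yaw),2))
        p=np.array(t[:3]); yaw=t[3]
def st():
    s=manip.get_state(); X=Ro.from_quat(np.roll(s["ee_rot"],-1)).as_matrix()
    print(round(s["clock"],2),"pos",s["position"].round(4),"xyaw",round(np.arctan2(X[1,0],X[0,0]),3),"tilt",X[:2,2].round(4),"F",s["contact_force"].round(2),"w",round(s["width"],4))
E
python3 - <<'E'
from h import *; from fit import W
p=np.load("p.npy"); print(manip.tips_ahead); st()
P=W(p,[-.045,0,0]); print(P)
s=np.array(manip.get_state()["position"]); y0=-1.163
e=np.array([P[0],P[1],.25])
rows([tuple(s+(e-s)*(i+1)/18)+(min(.34,y0+.124*(i+1)),) for i in range(18)])
E
```

```text
0.025
0.8 pos [ 0.2286 -0.5277  0.2564] xyaw -1.162 tilt [ 0.0001 -0.0002] F [0.15 0.28 0.37] w 0.0855
[0.529739   0.02149086 0.        ]
[np.float64(-21.3), np.float64(-27.5), np.float64(0.4)] mm rot -7.05
[np.float64(-17.8), np.float64(-29.9), np.float64(0.4)] mm rot -7.1
[np.float64(-14.0), np.float64(-31.9), np.float64(0.4)] mm rot -7.1
[np.float64(-9.9), np.float64(-33.3), np.float64(0.4)] mm rot -7.1
[np.float64(-5.7), np.float64(-34.3), np.float64(0.4)] mm rot -7.1
[np.float64(-1.4), np.float64(-34.8), np.float64(0.4)] mm rot -7.1
[np.float64(2.9), np.float64(-34.7), np.float64(0.4)] mm rot -7.1
[np.float64(7.1), np.float64(-34.1), np.float64(0.4)] mm rot -7.1
[np.float64(11.3), np.float64(-32.9), np.float64(0.4)] mm rot -7.1
[np.float64(15.3), np.float64(-31.3), np.float64(0.4)] mm rot -7.1
[np.float64(19.0), np.float64(-29.1), np.float64(0.4)] mm rot -7.1
[np.float64(22.5), np.float64(-26.6), np.float64(0.4)] mm rot -7.1
[np.float64(25.6), np.float64(-23.6), np.float64(0.4)] mm rot -0.86
[np.float64(25.9), np.float64(-23.2), np.float64(0.4)] mm rot -0.0
[np.float64(25.9), np.float64(-23.2), np.float64(0.4)] mm rot -0.0
[np.float64(25.9), np.float64(-23.2), np.float64(0.4)] mm rot -0.0
[np.float64(25.9), np.float64(-23.2), np.float64(0.4)] mm rot -0.0
[np.float64(25.9), np.float64(-23.2), np.float64(0.4)] mm rot -0.0
```

>>> send_rows(plan=[{"linear": [-0.021,-0.0275,0],"delta_rot": [0,0,-7],"fingers": 0},{"linear": [-0.018,-0.03,0],"delta_rot": [0,0,-7],"fingers": 0},{"linear": [-0.014,-0.032,0],"delta_rot": [0,0,-7],"fingers": 0},{"linear": [-0.01,-0.033,0],"delta_rot": [0,0,-7],"fingers": 0},{"linear": [-0.0055,-0.034,0],"delta_rot": [0,0,-7],"fingers": 0},{"linear": [-0.0015,-0.035,0],"delta_rot": [0,0,-7],"fingers": 0},{"linear": [0.003,-0.035,0],"delta_rot": [0,0,-7],"fingers": 0},{"linear": [0.007,-0.034,0],"delta_rot": [0,0,-7],"fingers": 0},{"linear": [0.011,-0.033,0],"delta_rot": [0,0,-7],"fingers": 0},{"linear": [0.015,-0.031,0],"delta_rot": [0,0,-7],"fingers": 0},{"linear": [0.019,-0.029,0],"delta_rot": [0,0,-7],"fingers": 0},{"linear": [0.0225,-0.027,0],"delta_rot": [0,0,-7],"fingers": 0}])

```text
clock: 1.8
position: [0.4298, -0.1523, 0.2548]
ee_rot: [0.004, 0.986, 0.167, 0.001]
contact_force: [0.5, -0.4, -0.5]
width: -0.0
```

Run:
```python
from h import *
st(); s=np.array(manip.get_state()["position"]); e=np.array([.530,.0215,.24]); n=6
rows([tuple(s+(e-s)*(i+1)/n)+(.34,) for i in range(n)])
```

```text
1.8 pos [ 0.4298 -0.1523  0.2548] xyaw 0.336 tilt [ 0.0033 -0.0082] F [ 0.49 -0.44 -0.46] w -0.0
[np.float64(25.3), np.float64(-21.8), np.float64(2.5)] mm rot -0.21
[np.float64(25.4), np.float64(-21.7), np.float64(2.5)] mm rot -0.0
[np.float64(25.4), np.float64(-21.7), np.float64(2.5)] mm rot -0.0
[np.float64(25.4), np.float64(-21.7), np.float64(2.5)] mm rot -0.0
[np.float64(25.4), np.float64(-21.7), np.float64(2.5)] mm rot -0.0
[np.float64(25.4), np.float64(-21.7), np.float64(2.5)] mm rot -0.0
```

>>> send_rows(plan=[{"linear": [0.0255,-0.022,0.002],"delta_rot": [0,0,0],"fingers": 0},{"linear": [0.0255,-0.022,0.002],"delta_rot": [0,0,0],"fingers": 0},{"linear": [0.0255,-0.022,0.002],"delta_rot": [0,0,0],"fingers": 0},{"linear": [0.0255,-0.022,0.002],"delta_rot": [0,0,0],"fingers": 0},{"linear": [0.0255,-0.022,0.002],"delta_rot": [0,0,0],"fingers": 0},{"linear": [0.0255,-0.022,0.002],"delta_rot": [0,0,0],"fingers": 0},{"linear": [0,0,0.005],"delta_rot": [0,0,0],"fingers": 0},{"linear": [0,0,0.005],"delta_rot": [0,0,0],"fingers": 0},{"linear": [0,0,0.005],"delta_rot": [0,0,0],"fingers": 0},{"linear": [0,0,0.005],"delta_rot": [0,0,0],"fingers": 0},{"linear": [0,0,0],"delta_rot": [0,0,0],"fingers": 0}])

```text
clock: 2.72
position: [0.5361, 0.039, 0.2213]
ee_rot: [0.005, 0.985, 0.174, 0.004]
contact_force: [-0.2, 0.4, -0.8]
width: 0.0003
```

Run:
```python
from h import *
st(); cv2.imwrite("pics/s2.png",manip.get_image("scene")[100:400,200:520,::-1].repeat(2,0).repeat(2,1)[:600,:640])
rows([(.53,.0215,.2,.35)])
```

```text
2.72 pos [0.5361 0.039  0.2213] xyaw 0.35 tilt [ 0.0102 -0.0076] F [-0.17  0.44 -0.85] w 0.0003
[np.float64(-11.8), np.float64(14.1), np.float64(21.8)] mm rot 0.0
```

View pics/s2.png

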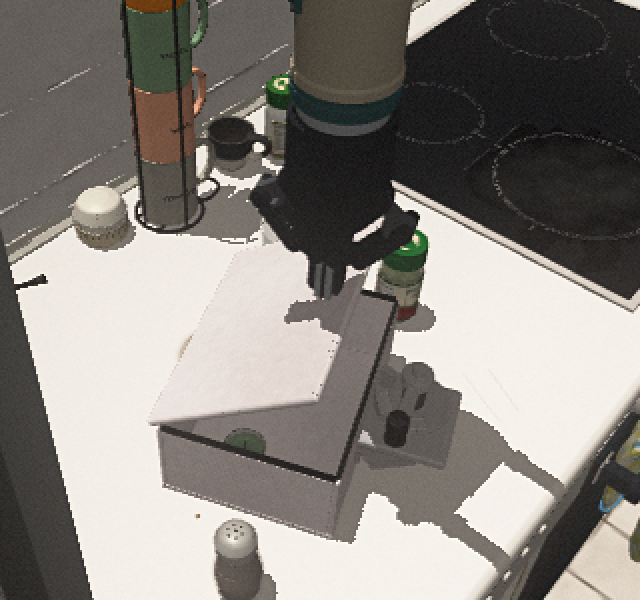

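The gripper (fingertips at about (325,290) in this crop) is just above the front part of the lid. I'll centre it and press down slowly.

>>> send_rows(plan=[{"linear": [-0.006,0.007,0.004],"delta_rot": [0,0,0],"fingers": 0},{"linear": [-0.006,0.007,0.004],"delta_rot": [0,0,0],"fingers": 0},{"linear": [0,0,0.005],"delta_rot": [0,0,0],"fingers": 0},{"linear": [0,0,0.005],"delta_rot": [0,0,0],"fingers": 0},{"linear": [0,0,0.005],"delta_rot": [0,0,0],"fingers": 0}])

```text
clock: 3.18
position: [0.5293, 0.0158, 0.1994]
ee_rot: [0.006, 0.985, 0.171, 0.007]
contact_force: [-0.7, 0.2, 1.5]
width: -0.0003
```

>>> send_rows(plan=[{"linear": [0,0,0.005],"delta_rot": [0,0,0],"fingers": 0},{"linear": [0,0,0.005],"delta_rot": [0,0,0],"fingers": 0},{"linear": [0,0,0.005],"delta_rot": [0,0,0],"fingers": 0},{"linear": [0,0,0.005],"delta_rot": [0,0,0],"fingers": 0}])

```text
clock: 3.52
position: [0.5297, 0.0152, 0.1777]
ee_rot: [0.006, 0.985, 0.171, 0.007]
contact_force: [0.0, -0.5, 2.6]
width: 0.0002
```

>>> send_rows(plan=[{"linear": [0,0,0.006],"delta_rot": [0,0,0],"fingers": 0},{"linear": [0,0,0.006],"delta_rot": [0,0,0],"fingers": 0},{"linear": [0,0,0.006],"delta_rot": [0,0,0],"fingers": 0},{"linear": [0,0,0.006],"delta_rot": [0,0,0],"fingers": 0},{"linear": [0,0,0.006],"delta_rot": [0,0,0],"fingers": 0},{"linear": [0,0,0.006],"delta_rot": [0,0,0],"fingers": 0}])

```text
clock: 4.02
position: [0.5297, 0.0154, 0.1372]
ee_rot: [0.006, 0.985, 0.172, 0.006]
contact_force: [-1.0, -0.0, 1.6]
width: 0.0003
```

>>> send_rows(plan=[{"linear": [0,0,0.003],"delta_rot": [0,0,0],"fingers": 0},{"linear": [0,0,0.003],"delta_rot": [0,0,0],"fingers": 0}])

```text
clock: 4.18
position: [0.5292, 0.0153, 0.1294]
ee_rot: [0.006, 0.985, 0.172, 0.005]
contact_force: [-0.3, -0.9, 1.4]
width: -0.0001
```

>>> send_rows(plan=[{"linear": [0,0,0.002],"delta_rot": [0,0,0],"fingers": 0},{"linear": [0,0,0.002],"delta_rot": [0,0,0],"fingers": 0}])

```text
clock: 4.35
position: [0.529, 0.0152, 0.1245]
ee_rot: [0.006, 0.985, 0.172, 0.004]
contact_force: [-1.4, 0.1, 1.6]
width: -0.0002
```

>>> send_rows(plan=[{"linear": [0,0,0.0015],"delta_rot": [0,0,0],"fingers": 0}])

```text
clock: 4.43
position: [0.5289, 0.0152, 0.1228]
ee_rot: [0.006, 0.985, 0.172, 0.004]
contact_force: [-2.2, -0.5, 2.0]
width: 0.0001
```

>>> send_rows(plan=[{"linear": [0,0,0.001],"delta_rot": [0,0,0],"fingers": 0}])

```text
clock: 4.52
position: [0.5289, 0.0152, 0.122]
ee_rot: [0.006, 0.985, 0.172, 0.004]
contact_force: [-2.4, 0.2, 7.0]
width: 0.0004
```

>>> send_rows(plan=[{"linear": [0,0,0.001],"delta_rot": [0,0,0],"fingers": 0}])

```text
clock: 4.6
position: [0.5289, 0.0152, 0.1217]
ee_rot: [0.006, 0.985, 0.172, 0.004]
contact_force: [-3.4, -0.5, 10.3]
width: 0.0
```

>>> send_rows(plan=[{"linear": [0,0,0.0006],"delta_rot": [0,0,0],"fingers": 0},{"linear": [0,0,0.0003],"delta_rot": [0,0,0],"fingers": 0},{"linear": [0,0,0.0003],"delta_rot": [0,0,0],"fingers": 0}])

```text
clock: 4.85
position: [0.5289, 0.0152, 0.1218]
ee_rot: [0.006, 0.985, 0.172, 0.005]
contact_force: [-1.5, -0.4, 3.6]
width: -0.0002
```

>>> send_rows(plan=[{"linear": [0,0,-0.001],"delta_rot": [0,0,0],"fingers": 0},{"linear": [0,0,-0.004],"delta_rot": [0,0,0],"fingers": 0},{"linear": [0,0,-0.03],"delta_rot": [0,0,0],"fingers": 0.03},{"linear": [0,0,-0.03],"delta_rot": [0,0,0],"fingers": 0.03},{"linear": [0,0,0],"delta_rot": [0,0,0],"fingers": 0.03},{"linear": [0,0,0],"delta_rot": [0,0,0],"fingers": 0.03}])

```text
clock: 5.35
position: [0.5286, 0.0163, 0.188]
ee_rot: [0.005, 0.985, 0.172, 0.005]
contact_force: [0.1, -0.8, -0.5]
width: 0.0299
```

Run:
```python
from h import *; from fit import W,knob
st(); a=manip.get_image("top")[200:370,235:435,::-1]; b=manip.get_image("scene")[200:370,265:445,::-1]
cv2.imwrite("pics/c3.png",cv2.resize(np.hstack([a,b]),None,fx=2.1,fy=2.1,interpolation=2))
p=np.load("p.npy"); q=p[4]; k=W(p,knob(q)); print("knob",k)
rows([(k[0],k[1],.19,p[2]-q)])
for n in("top","scene"): print(n,proj(n,[k,W(p,[-.086,.112,.098]),W(p,[-.086,-.112,.098])]).round(1).tolist(), manip.find_in("lid",n)[:1])
```

```text
5.35 pos [0.5286 0.0163 0.188 ] xyaw 0.345 tilt [ 0.011  -0.0081] F [ 0.11 -0.85 -0.5 ] w 0.0299
knob [0.44061523 0.0580427  0.1365    ]
[np.float64(-68.6), np.float64(-69.0), np.float64(-2.6)] mm rot 0.33
top [[320.4, 341.7], [295.4, 336.8], [398.6, 293.1]] [{'extent': [266.8, 221.2, 380.0, 331.2], 'p': 0.91}]
scene [[400.1, 308.6], [373.9, 339.8], [404.5, 245.6]] [{'extent': [274.2, 223.6, 402.1, 340.9], 'p': 0.71}]
```

View pics/c3.png

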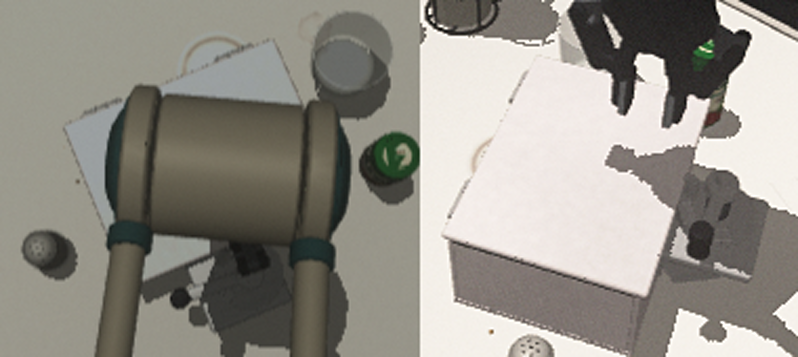

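The lid lies flat and shut: its front-left corner is at scene (372,339.5), against (374,340) predicted. The knob matches its prediction too. Next I'll move over the knob with the jaws straddling it.

>>> send_rows(plan=[{"linear": [-0.017,-0.017,0],"delta_rot": [0,0,0],"fingers": 0.032},{"linear": [-0.017,-0.017,0],"delta_rot": [0,0,0],"fingers": 0.032},{"linear": [-0.016,-0.016,0],"delta_rot": [0,0,0],"fingers": 0.032},{"linear": [-0.012,-0.012,0],"delta_rot": [0,0,0],"fingers": 0.032},{"linear": [0,0,0],"delta_rot": [0,0,0],"fingers": 0.032},{"linear": [0,0,0],"delta_rot": [0,0,0],"fingers": 0.032}])

```text
clock: 6.05
position: [0.4428, 0.0545, 0.1785]
ee_rot: [0.003, 0.985, 0.171, -0.003]
contact_force: [0.2, 0.6, 0.5]
width: 0.032
```

Run:
```python
from h import *; from fit import W,knob
st(); p=np.load("p.npy"); q=p[4]; k=W(p,knob(q))
rows([(k[0],k[1],.15,p[2]-q)])
```

```text
6.05 pos [0.4428 0.0545 0.1785] xyaw 0.343 tilt [-0.0042 -0.0076] F [0.22 0.59 0.47] w 0.032
[np.float64(-0.8), np.float64(-4.1), np.float64(28.5)] mm rot 0.25
```

>>> send_rows(plan=[{"linear": [-0.0005,-0.004,0.004],"delta_rot": [0,0,0],"fingers": 0.032},{"linear": [0,0,0.008],"delta_rot": [0,0,0],"fingers": 0.032},{"linear": [0,0,0.004],"delta_rot": [0,0,0],"fingers": 0.032},{"linear": [0,0,0],"delta_rot": [0,0,0],"fingers": 0.032}])

```text
clock: 6.38
position: [0.4434, 0.0573, 0.16]
ee_rot: [0.004, 0.985, 0.17, -0.002]
contact_force: [0.2, 1.1, -0.2]
width: 0.0319
```

Run:
```python
from h import *
st(); b=manip.get_image("scene")[230:370,330:490,::-1]
cv2.imwrite("pics/c4.png",cv2.resize(b,None,fx=4,fy=4,interpolation=2))
```

```text
6.38 pos [0.4434 0.0573 0.16  ] xyaw 0.343 tilt [-0.0035 -0.0081] F [ 0.2   1.06 -0.19] w 0.0319
```

View pics/c4.png

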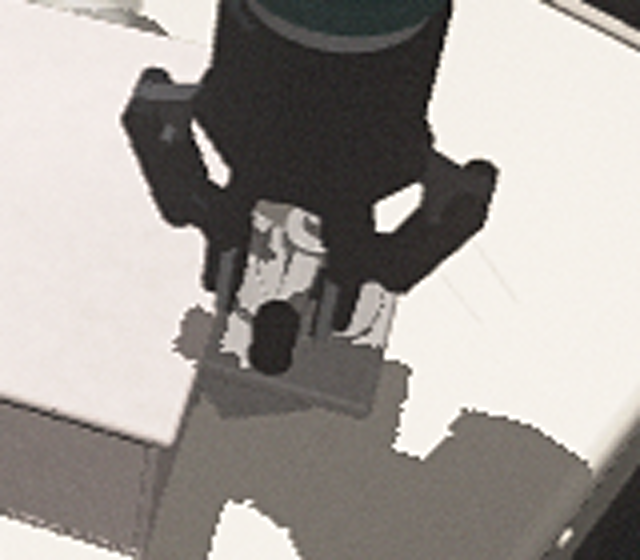

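The knob (272,335 in the crop) sits midway between the fingertips at (225,290) and (335,320). I'll lower round it and start the swing.

>>> send_rows(plan=[{"linear": [-0.002,0,0.005],"delta_rot": [0,0,0],"fingers": 0.028},{"linear": [0,0,0.004],"delta_rot": [0,0,0],"fingers": 0.028},{"linear": [0,0,0.001],"delta_rot": [0,0,0],"fingers": 0.028},{"linear": [0,0,0],"delta_rot": [0,0,0],"fingers": 0.028}])

```text
clock: 6.77
position: [0.4428, 0.0558, 0.1487]
ee_rot: [0.004, 0.985, 0.17, -0.002]
contact_force: [0.2, 0.2, -0.3]
width: 0.0279
```

>>> send_rows(plan=[{"linear": [0.0034,0.0001,0],"delta_rot": [0,0,2.87],"fingers": 0.028},{"linear": [0.0034,0.0001,0],"delta_rot": [0,0,2.87],"fingers": 0.028},{"linear": [0.0034,0.0001,0],"delta_rot": [0,0,2.87],"fingers": 0.028},{"linear": [0.0034,0.0001,0],"delta_rot": [0,0,2.87],"fingers": 0.028}])

```text
clock: 7.1
position: [0.4551, 0.0586, 0.1485]
ee_rot: [0.004, 0.998, 0.066, -0.003]
contact_force: [-0.2, 0.5, -0.1]
width: 0.0284
```

```bash
cat >> fit.py <<'E'
def polar():
    p=np.load("p.npy"); s=manip.get_state(); A=W(p,[-.117,0,0]); d=np.array(s["position"])-A
    c,sn=np.cos(p[2]),np.sin(p[2]); b=[c*d[0]+sn*d[1],-sn*d[0]+c*d[1]]
    X=Ro.from_quat(np.roll(s["ee_rot"],-1)).as_matrix(); tq=p[2]-np.arctan2(X[1,0],X[0,0]); q=np.arctan2(b[0],b[1])
    F=X.T@np.array(s["contact_force"]); print("t",round(s["clock"],2),"q",q.round(3),"r",np.hypot(*b).round(4),"toolq",tq.round(3),"z",s["position"][2].round(4),"F tool",F.round(2),"w",round(s["width"],4),"knob q if pushed",(q-np.arctan2(s["width"]/2-.009,.068)).round(3))
E
python3 -c "
from h import *; from fit import *
st(); polar()"
```

```text
7.1 pos [0.4551 0.0586 0.1485] xyaw 0.133 tilt [-0.0054 -0.0089] F [-0.17  0.52 -0.08] w 0.0284
t 7.1 q 0.268 r 0.0652 toolq 0.26 z 0.1485 F tool [-0.1  -0.54  0.07] w 0.0284 knob q if pushed 0.192
```

>>> send_rows(plan=[{"linear": [0.0034,-0.0006,0],"delta_rot": [0,0,2.87],"fingers": 0.028},{"linear": [0.0034,-0.0006,0],"delta_rot": [0,0,2.87],"fingers": 0.028},{"linear": [0.0034,-0.0006,0],"delta_rot": [0,0,2.87],"fingers": 0.028},{"linear": [0.0034,-0.0006,0],"delta_rot": [0,0,2.87],"fingers": 0.028},{"linear": [0.0034,0.0001,0],"delta_rot": [0,0,2.87],"fingers": 0.028},{"linear": [0.0034,0.0001,0],"delta_rot": [0,0,2.87],"fingers": 0.028}])

```text
clock: 7.6
position: [0.475, 0.0605, 0.1487]
ee_rot: [0.005, 0.996, -0.091, -0.003]
contact_force: [-0.8, 0.0, -0.2]
width: 0.0282
```

```bash
python3 -c "
from fit import *
polar()"
```

```text
t 7.6 q 0.568 r 0.0676 toolq 0.576 z 0.1487 F tool [-0.75  0.09  0.21] w 0.0282 knob q if pushed 0.494
```

>>> send_rows(plan=[{"linear": [0.0034,0.0001,0],"delta_rot": [0,0,2.87],"fingers": 0.028},{"linear": [0.0034,0.0001,0],"delta_rot": [0,0,2.87],"fingers": 0.028},{"linear": [0.0034,0.0001,0],"delta_rot": [0,0,2.87],"fingers": 0.028},{"linear": [0.0034,0.0001,0],"delta_rot": [0,0,2.87],"fingers": 0.028}])

```text
clock: 7.93
position: [0.4869, 0.0567, 0.1486]
ee_rot: [0.006, 0.981, -0.196, -0.005]
contact_force: [-2.7, 1.4, 1.6]
width: 0.0281
```

```bash
python3 -c "
from fit import *
polar()"
```

```text
t 7.93 q 0.754 r 0.0671 toolq 0.787 z 0.1486 F tool [-3.02 -0.24 -1.54] w 0.0281 knob q if pushed 0.68
```

>>> send_rows(plan=[{"linear": [0.0034,0.0001,-0.0004],"delta_rot": [0,0,2.87],"fingers": 0.028},{"linear": [0.0034,0.0001,-0.0004],"delta_rot": [0,0,2.87],"fingers": 0.028},{"linear": [0.0034,0.0001,-0.0004],"delta_rot": [0,0,2.87],"fingers": 0.028},{"linear": [0.0034,0.0001,-0.0004],"delta_rot": [0,0,2.87],"fingers": 0.028}])

```text
clock: 8.27
position: [0.4941, 0.052, 0.15]
ee_rot: [0.006, 0.954, -0.298, -0.01]
contact_force: [-2.1, 2.3, 2.2]
width: 0.0282
```

```bash
python3 -c "
from fit import *
polar()"
```

```text
t 8.27 q 0.882 r 0.0658 toolq 0.999 z 0.15 F tool [-3.07 -0.68 -2.18] w 0.0282 knob q if pushed 0.807
```

>>> send_rows(plan=[{"linear": [0.0034,0.0001,-0.0004],"delta_rot": [0,0,2.87],"fingers": 0.028},{"linear": [0.0034,0.0001,-0.0004],"delta_rot": [0,0,2.87],"fingers": 0.028},{"linear": [0.0034,0.0001,-0.0004],"delta_rot": [0,0,2.87],"fingers": 0.028},{"linear": [0.0034,0.0001,-0.0004],"delta_rot": [0,0,2.87],"fingers": 0.028}])

```text
clock: 8.6
position: [0.5008, 0.0462, 0.1518]
ee_rot: [0.005, 0.917, -0.398, -0.015]
contact_force: [-1.4, 3.5, 2.6]
width: 0.0281
```

```bash
python3 -c "
from fit import *
polar()"
```

```text
t 8.6 q 1.016 r 0.0644 toolq 1.211 z 0.1518 F tool [-3.53 -1.35 -2.51] w 0.0281 knob q if pushed 0.942
```

>>> send_rows(plan=[{"linear": [0.0034,-0.0013,-0.0004],"delta_rot": [0,0,1],"fingers": 0.028},{"linear": [0.0034,-0.0013,-0.0004],"delta_rot": [0,0,1],"fingers": 0.028},{"linear": [0.0034,-0.0013,-0.0004],"delta_rot": [0,0,1],"fingers": 0.028},{"linear": [0.0034,-0.0013,-0.0004],"delta_rot": [0,0,1],"fingers": 0.028}])

```text
clock: 8.93
position: [0.5111, 0.0403, 0.1529]
ee_rot: [0.006, 0.902, -0.431, -0.018]
contact_force: [-1.9, 0.5, 0.6]
width: 0.028
```

```bash
python3 -c "
from fit import *
polar()"
```

```text
t 8.93 q 1.195 r 0.0666 toolq 1.285 z 0.1529 F tool [-1.62  1.12 -0.54] w 0.028 knob q if pushed 1.121
```

>>> send_rows(plan=[{"linear": [0.0034,-0.001,-0.0004],"delta_rot": [0,0,1.2],"fingers": 0.028},{"linear": [0.0034,-0.001,-0.0004],"delta_rot": [0,0,1.2],"fingers": 0.028},{"linear": [0.0034,-0.001,-0.0004],"delta_rot": [0,0,1.2],"fingers": 0.028}])

```text
clock: 9.18
position: [0.5209, 0.033, 0.1536]
ee_rot: [0.007, 0.887, -0.462, -0.018]
contact_force: [-2.3, 0.4, -1.0]
width: 0.0281
```

```bash
python3 -c "
from fit import *
polar()"
```

```text
t 9.18 q 1.368 r 0.0697 toolq 1.353 z 0.1536 F tool [-1.67  1.62  1.11] w 0.0281 knob q if pushed 1.294
```

>>> send_rows(plan=[{"linear": [0.002,0.0002,0],"delta_rot": [0,0,1.6],"fingers": 0.028},{"linear": [0.002,0.0002,0],"delta_rot": [0,0,1.6],"fingers": 0.028}])

```text
clock: 9.35
position: [0.5248, 0.0284, 0.1535]
ee_rot: [0.008, 0.872, -0.488, -0.016]
contact_force: [-1.9, -0.4, -0.2]
width: 0.028
```

>>> send_rows(plan=[{"linear": [0.002,0.0002,0],"delta_rot": [0,0,1.6],"fingers": 0.028},{"linear": [0.002,0.0002,0],"delta_rot": [0,0,1.6],"fingers": 0.028}])

```text
clock: 9.52
position: [0.5285, 0.0237, 0.1534]
ee_rot: [0.008, 0.857, -0.515, -0.015]
contact_force: [0.1, 0.5, 0.4]
width: 0.028
```

```bash
python3 -c "
from fit import *
polar()"
```

```text
t 9.52 q 1.536 r 0.0717 toolq 1.475 z 0.1534 F tool [-0.46 -0.3  -0.44] w 0.028 knob q if pushed 1.463
```

>>> send_rows(plan=[{"linear": [0.002,0.0002,0],"delta_rot": [0,0,1.6],"fingers": 0.028}])

```text
clock: 9.6
position: [0.5304, 0.0212, 0.1534]
ee_rot: [0.008, 0.849, -0.528, -0.013]
contact_force: [-1.1, -0.5, -1.0]
width: 0.028
```

>>> send_rows(plan=[{"linear": [0.002,0.0002,0],"delta_rot": [0,0,1.6],"fingers": 0.028}])

```text
clock: 9.68
position: [0.5325, 0.0187, 0.1534]
ee_rot: [0.008, 0.841, -0.541, -0.012]
contact_force: [-0.2, 0.7, -0.8]
width: 0.0281
```

```bash
python3 -c "
from fit import *
polar()"
```

```text
t 9.68 q 1.621 r 0.0735 toolq 1.536 z 0.1534 F tool [-0.75 -0.12  0.84] w 0.0281 knob q if pushed 1.546
```

>>> send_rows(plan=[{"linear": [0.0015,0.0015,0],"delta_rot": [0,0,2.5],"fingers": 0.028}])

```text
clock: 9.77
position: [0.5334, 0.016, 0.1536]
ee_rot: [0.007, 0.828, -0.56, -0.011]
contact_force: [0.1, 1.1, -0.5]
width: 0.0281
```

>>> send_rows(plan=[{"linear": [0.0015,0.0015,0],"delta_rot": [0,0,2.5],"fingers": 0.028}])

```text
clock: 9.85
position: [0.5339, 0.0134, 0.1536]
ee_rot: [0.007, 0.815, -0.579, -0.009]
contact_force: [-0.5, -0.2, -0.1]
width: 0.0278
```

>>> send_rows(plan=[{"linear": [0.0015,0.0012,0],"delta_rot": [0,0,2.5],"fingers": 0.028}])

```text
clock: 9.93
position: [0.5344, 0.011, 0.1537]
ee_rot: [0.007, 0.801, -0.599, -0.008]
contact_force: [-0.8, 0.9, -0.3]
width: 0.0277
```

Run:
```python
from fit import *
polar(); b=manip.get_image("scene")[220:345,330:490,::-1]
cv2.imwrite("pics/c5.png",cv2.resize(b,None,fx=4,fy=4,interpolation=2))
p=np.load("p.npy"); print([(proj("scene",W(p,knob(q,h)))[0]).round(1).tolist() for q in(1.4,1.6) for h in(.1435,.1385)])
```

```text
t 9.93 q 1.728 r 0.0732 toolq 1.676 z 0.1537 F tool [-1.12  0.48  0.27] w 0.0277 knob q if pushed 1.657
[[371.0, 270.4], [370.7, 272.3], [372.5, 264.6], [372.3, 266.6]]
```

View pics/c5.png

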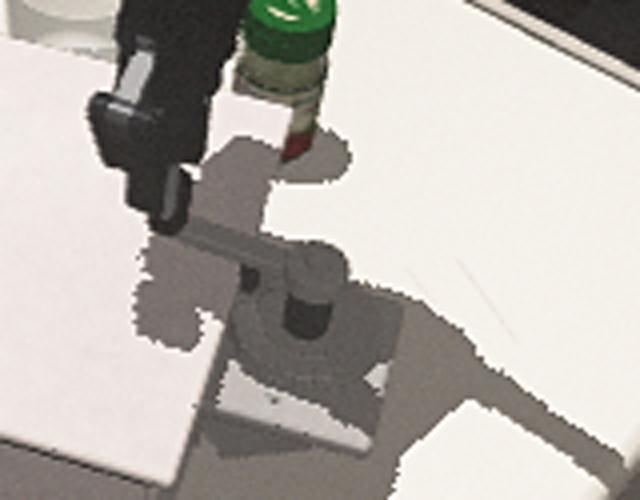

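The lever now points over the lid, with the knob at about (170,210) in the crop hidden behind the near finger. Its hub is still raised, so it hasn't dropped into the notch yet. I'll continue in small steps.

>>> send_rows(plan=[{"linear": [0.0015,0.0012,0],"delta_rot": [0,0,2],"fingers": 0.028}])

```text
clock: 10.07
position: [0.5343, 0.0094, 0.1537]
ee_rot: [0.007, 0.79, -0.614, -0.008]
contact_force: [-1.4, 3.2, 0.2]
width: 0.028
```

>>> send_rows(plan=[{"linear": [0.0012,0.001,0],"delta_rot": [0,0,2],"fingers": 0.028}])

```text
clock: 10.15
position: [0.534, 0.0087, 0.1537]
ee_rot: [0.006, 0.778, -0.628, -0.009]
contact_force: [-2.0, 4.2, 0.6]
width: 0.0281
```

>>> send_rows(plan=[{"linear": [0.0012,0.001,0],"delta_rot": [0,0,2],"fingers": 0.028}])

```text
clock: 10.23
position: [0.5335, 0.0083, 0.1536]
ee_rot: [0.005, 0.766, -0.643, -0.009]
contact_force: [-1.6, 4.0, 0.9]
width: 0.0282
```

```bash
python3 -c "
from fit import *
polar()"
```

```text
t 10.23 q 1.762 r 0.0718 toolq 1.79 z 0.1536 F tool [-4.23  0.86 -0.8 ] w 0.0282 knob q if pushed 1.687
```

Force has risen to 4 N with no further movement, so this should be the stop. I'll release the push and look.

>>> send_rows(plan=[{"linear": [-0.003,0,0],"delta_rot": [0,0,0],"fingers": 0.028},{"linear": [-0.0015,0,0],"delta_rot": [0,0,0],"fingers": 0.028},{"linear": [0,0,-0.015],"delta_rot": [0,0,0],"fingers": 0.028},{"linear": [0,0,-0.025],"delta_rot": [0,0,0],"fingers": 0.028},{"linear": [0,0,-0.02],"delta_rot": [0,0,0],"fingers": 0.0},{"linear": [0,0,0],"delta_rot": [0,0,0],"fingers": 0.0}])

```text
clock: 10.73
position: [0.5374, 0.0109, 0.2147]
ee_rot: [0.005, 0.768, -0.641, -0.006]
contact_force: [0.9, -0.5, 1.2]
width: 0.0047
```

Run:
```python
from fit import *
polar(); st(); b=manip.get_image("scene")[210:345,320:490,::-1]
cv2.imwrite("pics/c6.png",cv2.resize(b,None,fx=4,fy=4,interpolation=2))
p=np.load("p.npy"); print([(q,h,proj("scene",W(p,knob(q,h)))[0].round(1).tolist()) for q in(1.5,1.7) for h in(.1435,.1385)])
print(manip.find_in("knob_top","scene")[:2])
```

```text
t 10.73 q 1.739 r 0.0761 toolq 1.785 z 0.2147 F tool [ 0.61 -0.77 -1.18] w 0.0047 knob q if pushed 1.836
10.73 pos [0.5374 0.0109 0.2147] xyaw -1.391 tilt [-0.016  -0.0002] F [ 0.88 -0.46  1.17] w 0.0047
[(1.5, 0.1435, [371.6, 267.4]), (1.5, 0.1385, [371.3, 269.4]), (1.7, 0.1435, [373.9, 261.9]), (1.7, 0.1385, [373.7, 263.9])]
[{'extent': [364.9, 260.0, 414.3, 297.4], 'p': 0.66}]
```

View pics/c6.png

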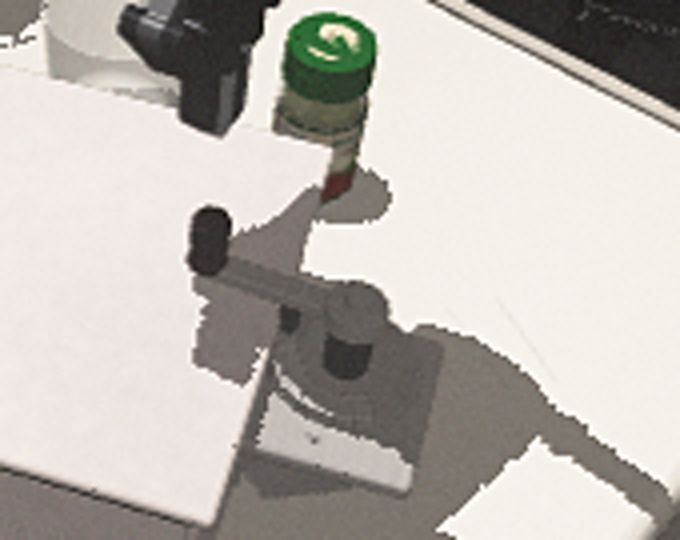

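The lever has been left over the lid, with the knob top at about scene (373,264). That fits 1.7 rad and a height of 60 mm, which means it has dropped part way. I'll centre the closed fingers over the knob.

Run:
```python
from fit import *
p=np.load("p.npy"); k=W(p,knob(1.69)); print(k); rows([(k[0],k[1],.172,-1.391)])
```

```text
[0.52869566 0.01230398 0.1365    ]
[np.float64(-2.3), np.float64(6.3), np.float64(39.7)] mm rot -0.06
```

>>> send_rows(plan=[{"linear": [-0.002,0.006,0],"delta_rot": [0,0,0],"fingers": 0},{"linear": [0,0,0.015],"delta_rot": [0,0,0],"fingers": 0},{"linear": [0,0,0.015],"delta_rot": [0,0,0],"fingers": 0},{"linear": [0,0,0.004],"delta_rot": [0,0,0],"fingers": 0},{"linear": [0,0,0],"delta_rot": [0,0,0],"fingers": 0}])

```text
clock: 11.25
position: [0.5244, 0.012, 0.1723]
ee_rot: [0.009, 0.768, -0.64, -0.011]
contact_force: [0.1, 0.5, -0.0]
width: -0.0002
```

Run:
```python
from fit import *
polar(); st(); p=np.load("p.npy"); k=W(p,knob(1.69)); rows([(k[0],k[1],.164,-1.391)])
```

```text
t 11.25 q 1.676 r 0.0638 toolq 1.783 z 0.1723 F tool [-0.49 -0.23  0.03] w -0.0002 knob q if pushed 1.809
11.25 pos [0.5244 0.012  0.1723] xyaw -1.39 tilt [-0.0282 -0.    ] F [ 0.14  0.53 -0.04] w -0.0002
[np.float64(0.5), np.float64(-4.2), np.float64(8.3)] mm rot 0.04
```

>>> send_rows(plan=[{"linear": [0.0005,-0.0045,0],"delta_rot": [1.6,0,0],"fingers": 0},{"linear": [0,0,0.002],"delta_rot": [0,0,0],"fingers": 0},{"linear": [0,0,0.002],"delta_rot": [0,0,0],"fingers": 0}])

```text
clock: 11.5
position: [0.5276, 0.0125, 0.1667]
ee_rot: [-0.001, 0.768, -0.64, -0.003]
contact_force: [0.1, 0.5, 0.6]
width: -0.0
```

Run:
```python
from fit import *
polar(); st(); p=np.load("p.npy"); k=W(p,knob(1.69)); rows([(k[0],k[1],.164,-1.391)])
```

```text
t 11.5 q 1.683 r 0.0669 toolq 1.783 z 0.1667 F tool [-0.48 -0.2  -0.61] w -0.0 knob q if pushed 1.815
11.5 pos [0.5276 0.0125 0.1667] xyaw -1.39 tilt [-0.004   0.0051] F [0.11 0.51 0.62] w -0.0
[np.float64(0.4), np.float64(-1.1), np.float64(2.7)] mm rot 0.07
```

>>> send_rows(plan=[{"linear": [0,-0.0005,0.0015],"delta_rot": [0,0,0],"fingers": 0},{"linear": [0,0,0.001],"delta_rot": [0,0,0],"fingers": 0}])

```text
clock: 11.67
position: [0.5278, 0.0125, 0.164]
ee_rot: [-0.0, 0.768, -0.64, -0.003]
contact_force: [1.0, 0.4, -0.4]
width: 0.0001
```

>>> send_rows(plan=[{"linear": [0,0,0.001],"delta_rot": [0,0,0],"fingers": 0},{"linear": [0,0,0.001],"delta_rot": [0,0,0],"fingers": 0}])

```text
clock: 11.83
position: [0.528, 0.0125, 0.1621]
ee_rot: [-0.0, 0.768, -0.64, -0.003]
contact_force: [0.3, 0.1, 1.5]
width: -0.0002
```

>>> send_rows(plan=[{"linear": [0,0,0.001],"delta_rot": [0,0,0],"fingers": 0},{"linear": [0,0,0.001],"delta_rot": [0,0,0],"fingers": 0}])

```text
clock: 12.0
position: [0.5281, 0.0125, 0.1602]
ee_rot: [-0.0, 0.768, -0.64, -0.003]
contact_force: [-0.3, 0.2, 1.5]
width: -0.0
```

>>> send_rows(plan=[{"linear": [0,0,0.001],"delta_rot": [0,0,0],"fingers": 0},{"linear": [0,0,0.001],"delta_rot": [0,0,0],"fingers": 0}])

```text
clock: 12.17
position: [0.5281, 0.0125, 0.1584]
ee_rot: [-0.0, 0.768, -0.64, -0.003]
contact_force: [-0.6, -0.3, 2.2]
width: 0.0002
```

Contact came at the expected height and the force is still low. I'll continue to the floor.

>>> send_rows(plan=[{"linear": [0,0,0.001],"delta_rot": [0,0,0],"fingers": 0}])

```text
clock: 12.25
position: [0.5282, 0.0125, 0.1575]
ee_rot: [-0.0, 0.768, -0.64, -0.003]
contact_force: [0.3, 0.2, 2.0]
width: -0.0003
```

>>> send_rows(plan=[{"linear": [0,0,0.001],"delta_rot": [0,0,0],"fingers": 0}])

```text
clock: 12.33
position: [0.5282, 0.0126, 0.1566]
ee_rot: [-0.0, 0.768, -0.64, -0.003]
contact_force: [-0.8, 0.1, 2.9]
width: -0.0001
```

>>> send_rows(plan=[{"linear": [0,0,0.0008],"delta_rot": [0,0,0],"fingers": 0}])

```text
clock: 12.42
position: [0.5283, 0.0126, 0.1559]
ee_rot: [-0.0, 0.768, -0.64, -0.003]
contact_force: [0.2, 0.6, 3.8]
width: 0.0004
```

>>> send_rows(plan=[{"linear": [0,0,0.0008],"delta_rot": [0,0,0],"fingers": 0}])

```text
clock: 12.5
position: [0.5286, 0.0126, 0.1554]
ee_rot: [-0.001, 0.768, -0.64, -0.003]
contact_force: [-0.7, -0.1, 7.0]
width: 0.0001
```

>>> send_rows(plan=[{"linear": [0,0,0.0008],"delta_rot": [0,0,0],"fingers": 0}])

```text
clock: 12.58
position: [0.5288, 0.0126, 0.1552]
ee_rot: [-0.001, 0.768, -0.64, -0.002]
contact_force: [-1.9, 0.3, 6.6]
width: -0.0001
```

>>> send_rows(plan=[{"linear": [0,0,0.0005],"delta_rot": [0,0,0],"fingers": 0},{"linear": [0,0,0.0004],"delta_rot": [0,0,0],"fingers": 0}])

```text
clock: 12.75
position: [0.5286, 0.0126, 0.1554]
ee_rot: [-0.001, 0.768, -0.64, -0.002]
contact_force: [-2.5, 0.6, 6.2]
width: 0.0001
```

The knob has hit a rigid floor after about 7 mm of travel. I'll back off and check.

>>> send_rows(plan=[{"linear": [0,0,-0.002],"delta_rot": [0,0,0],"fingers": 0},{"linear": [0,0,-0.015],"delta_rot": [0,0,0],"fingers": 0},{"linear": [0,0,-0.03],"delta_rot": [0,0,0],"fingers": 0},{"linear": [0,0,-0.035],"delta_rot": [0,0,0],"fingers": 0},{"linear": [0,0,-0.02],"delta_rot": [0,0,0],"fingers": 0},{"linear": [0,0,0],"delta_rot": [0,0,0],"fingers": 0},{"linear": [0,0,0],"delta_rot": [0,0,0],"fingers": 0}])

```text
clock: 13.33
position: [0.5281, 0.0122, 0.2585]
ee_rot: [0.0, 0.768, -0.64, -0.004]
contact_force: [0.9, 0.0, -0.4]
width: -0.0002
```

Run:
```python
from fit import *
st(); b=manip.get_image("scene")[210:345,320:490,::-1]
cv2.imwrite("pics/c7.png",cv2.resize(b,None,fx=4,fy=4,interpolation=2))
p=np.load("p.npy"); print([(q,h,proj("scene",W(p,knob(q,h)))[0].round(1).tolist()) for q in(1.6,1.7) for h in(.1385,.1315)])
manip.get_image("top")
for t in("salt_shaker","spice_jar","tumbler"): print(t,[(n,manip.find_in(t,n)[:1]) for n in("scene","top")])
```

```text
13.33 pos [0.5281 0.0122 0.2585] xyaw -1.389 tilt [-0.007  0.005] F [ 0.94  0.03 -0.42] w -0.0002
[(1.6, 0.1385, [372.3, 266.6]), (1.6, 0.1315, [372.0, 269.4]), (1.7, 0.1385, [373.7, 263.9]), (1.7, 0.1315, [373.3, 266.7])]
salt_shaker [('scene', [{'extent': [305.9, 360.0, 330.5, 404.7], 'p': 0.63}]), ('top', [{'extent': [242.0, 306.9, 266.5, 327.0], 'p': 0.88}])]
spice_jar [('scene', [{'extent': [389.2, 211.4, 417.1, 263.2], 'p': 0.65}]), ('top', [{'extent': [414.6, 263.5, 434.1, 291.7], 'p': 0.71}])]
tumbler [('scene', [{'extent': [329.7, 200.8, 369.4, 237.3], 'p': 0.89}]), ('top', [{'extent': [379.8, 206.9, 424.9, 242.7], 'p': 0.78}])]
```

View pics/c7.png

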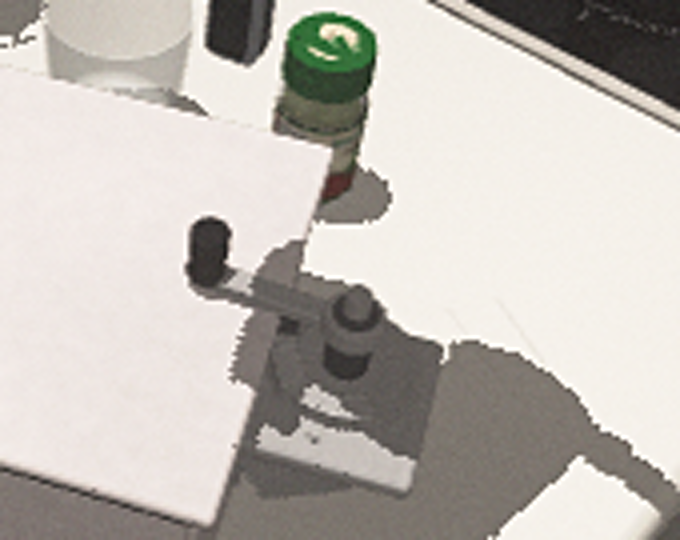

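The knob top has dropped from crop y≈215 to y≈226. That is 2.8 px, or 7 mm, and the shaft now shows above the hub. The lid is flat and the bystanders are where they were, so I'm handing in.

```bash
python3 -c "
from rig import manip
print(manip.sign_off())"
```

```text
the job is handed in; nothing more can be done
None
```

The lid is shut and the lever is fully home in its notch over the lid. I handed the job in at about 13.4 s; the sign-off gives no verdict.

- **Lid:** I pressed it down with closed fingers, peaking at about 10 N. Its front corner then lay within 2 px of where a shut lid should be.
- **Lever swing:** I swung it with the jaws loosely round the knob, which took 3–4 N on the climb. It met the stop at about 1.69 rad with roughly 4.5 N.
- **Pressing home:** Pushing the knob down took it about 7 mm to a rigid floor at about 7 N. After letting go, the picture shows the knob 2.8 px lower, which matches the expected 7 mm drop.
- **End state:** The gripper is about 10 cm clear of everything. The shaker, jar and tumbler are within a few pixels of where they started.

No check failed. Two are less certain. I did not see the half-way drop into the notch directly: I inferred it from one picture and the angle at the stop. The network's outlines of the jar and tumbler shifted slightly, most likely because the arm or the lid hid different parts of them before and after.

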